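# Load the biscuit press and snug its canister home with the star wheel

## Robot

A 7-joint arm with a two-finger parallel gripper is mounted at the origin on the work surface. World frame = base frame: x ahead of the robot, y to its left, z up, the work surface at z = 0. Lengths are in m, angles in rad, forces in N, time in s.
With the tool pointing down it reaches from about 0.4 to 0.85 m from the base axis. Payload 10.4 kg.
Tool frame: the origin (TCP) lies at the centre of the arm's flange, where the gripper is bolted on; the fingertips stand 173 mm ahead of it and the grasp point (between the pads) lies 155 mm ahead of it (tip_reach is the distance from the TCP to the fingertips, in m); z points along the fingers, x is the direction in which the jaws open and shut, and the axes are right-handed (so a half turn about z gives the same grasp; the last joint's range is limited). The gripper opens to 85 mm and grips with 20 to 120 N. Pads are 22 mm wide; open, the fingers measure 114 mm over their backs; the gripper's body (76 mm by 85 mm) begins 54 mm behind the grasp point. The pads swing forward as they close: fully open they stand 13 mm farther back than shut.
Start: joints at [1.162, 0.332, -0.065, 1.46, 0.022, 1.35, -0.088], TCP at [0.235, -0.579, 0.405] pointing down, gripper open.
Joint ranges: [-2.6, 2.6], [-0.5, 2.12], [-1.47, 1.34], [0.16, 2.42], [-1.27, 4.41], [0.06, 2.06], [-2.6, 2.6]. Speed limits (rad/s): [2.22, 2.22, 2.79, 2.79, 3.14, 3.14, 3.14].

## Interface

Orientations are given as a rotation vector (axis times angle).
In Python, from station import * gives the robot as it stands.
- The arm moves only by the tool jog_arm, never from a script. Its argument "motion" is a list of rows, each an object with "dp": the shift along the tool's x, y, z in m, a list of three; "turn": the turn about the tool's z in degrees; "grip": the opening, from -1 (shut) to 1 (fully open). A call has 1 to 20 rows; each row is the pose to reach, as a shift and turn from the pose commanded when the call began, along the tool's axes at that moment; what a row does not reach only later rows make up. A row lasts 1/8 s, in which the tool goes at most 62.5 mm and 10.7 degrees, less where a joint would pass 70% of its speed; a pose out of reach is approached as far as the arm can. A call with a gripper value outside its range is refused whole. The fingers move at their own pace and stop on an object; "force" is the grip in N (left out, the last holds). Time passes only in rows, so rows that repeat a pose let the fingers close. It gives the time, the measured TCP pose, the force and the opening at its end, in the units of the state.
- state(): the state, without advancing time (a new reading comes with each control period).
- camera(name): name is "scene" or "top" or "wrist"; returns a dict with "img" (400x640x3 uint8, blue, green, red), "fx", "fy", "cx", "cy" (pixels), "pose" (4x4, takes a point from camera to world coordinates); the wrist camera has in their place "mount" (4x4, takes a point from camera to tool coordinates, whose origin is the TCP and whose axes are the tool frame's). Camera axes: x right, y down, z forward; pixel columns grow to the right and rows downward; lengths in m; the calibration is good to about 2 mm. A picture is of the moment at which its call begins: read the wrist's pose just before it. There is no depth.
- finish_job(): hands the job in, once; it reports no verdict.
Trained networks look in a picture, given as the dict that the camera call returned (one of the last four; its "shot" number tells which), for a name from the list of things; names that differ only in an ending like _2 or _b are one class to them, and where a whole thing is asked for, a point or a joint stands for the part that bears it (a point fixed in the world has none). Each returns a list of dicts, best first, with "conf" (0 to 1); they miss things now and then, are a little off and sometimes report something else, mostly with a low value. They report only what shows in the picture. A call takes as long as a camera call.
- recognise(picture, target): "extent" ([left, top, right, bottom] in pixels, round what is visible of it).
- regions_of(picture, target): "pixels" (400x640 bool, what is visible of it) and "extent" ([left, top, right, bottom] in pixels, round what is visible of it).
The state is a dict: "time_s": time; "q": joint angles; "qvel": joint speeds; "effort": joint torques, N m; "ee_pos": TCP position; "ee_rot": TCP orientation; "ft_force": force on the tool from outside, world axes, zero at the start; "torque": the same for the moment, N m; "opening": opening from 0.0 (shut) to 1.0 (fully open).
Only numpy, scipy, OpenCV 4.12 (cv2) and the standard library are available. Lean on these libraries where they do the work, as an engineer would, in place of code of your own. Each camera call takes 0.05 s, during which the arm holds its last target.

## Task

Lay the steel canister with the blue band in the cradle of the white biscuit press, copper nose towards the press head, and let go of it. Then push the spokes of the star wheel round, one after another, counterclockwise seen from above, until the ram has driven the canister into the head and it sits snug against the spring seat inside: as soon as you feel the wheel grow clearly heavier, stop, with the seat springs pressed about half-way (about 30 N) and not crushed. Never force a spoke, leave the canister clamped, and do not disturb the other things on the bench.

Things in the scene. Friction and masses are not known exactly. Their poses are not given: they have to be found in the camera images.
- canister: Steel cylinder 110 mm long, 54 mm diameter, 0.28 to 0.56 kg, blue band at the tail, copper nose tapering over the last 12 mm to 42 mm. Origin at its centre; its axis is its own y, the nose points to -y. Starts level on the wooden rest, axis 52 mm above the bench, nose roughly to world -y. Grasp from above across the diameter. It may roll about its axis: no matter.
- rest: Wooden rest for the canister, fixed, 100 x 130 mm base, 12 mm thick, rails along its y axis to 32 mm height. Origin on the bench below its centre.
- press: White bench press, fixed, dark base plate 160 x 480 mm, 12 mm thick. Origin on the bench under its middle line. Frame: z up; the canister line runs along y, head at -y, star wheel at +y, axle at y = 145 mm. Gear housing under the wheel 85 x 110 mm, top 95 mm above the bench.
- cradle (a point): Where the canister's centre should lie when loaded, on the axis line, 61 mm above the bench, axes as the press's. The cradle is two round rails along y (12 mm thick, 40 mm apart, tops 41 mm above the bench) that centre the canister; along y it has about 12 mm freedom either way between the head and the ram.
- mouth (a point): Centre of the head's mouth, axes as the press's: a 60 mm bore (tube 82 mm outside) running to -y. Inside, unseen, is a spring seat whose face stands 17 to 25 mm behind the mouth; where exactly differs every time and can only be felt. Springs: 7 N per mm, solid at 9.5 mm. Snug: pressed 2 to 6.5 mm, so the ram presses with 14 to 46 N.
- ram: Ram of the press, a rod with a white 40 mm disc. Origin at the centre of the disc's face that meets the canister, axes as the press's. It moves to -y by 18 mm per radian of the star wheel turned counterclockwise and stays where it is left. Starts 145 to 160 mm from the mouth.
- star_wheel: Wheel with four spokes at 90 degrees on a vertical axle. Origin on the axle at mid-height of the spokes, 125 mm above the bench; its x axis lies along the spoke with the red knob (others black). Spokes 14 mm thick; 28 mm knobs centred 112 mm out; hub radius 22 mm, top 139 mm above the bench. Turns 3 to 4.5 rad counterclockwise (from above) to the snug seat.
- axle (a point): On the axle at spoke height, axes as the press's. Turning the wheel idle takes a steady 0.85 N m, that is 9 to 11 N square on a spoke 75 to 95 mm out; sliding the canister adds under 0.1 N m, and each newton on the seat adds 0.018 N m (30 N on the seat: about 16 N at a spoke 85 mm out). This friction also holds the wheel where it is left.
- guard (a point): Middle of the guard's edge, marked yellow, 155 mm above the bench, axes as the press's. The sheet-steel guard runs from here 130 mm to +y and 140 mm either way in x. Spokes pass beneath it, fingers cannot: push a spoke round on the -y side of this edge only, then take the next spoke.
- nozzle_a: Bystander: brass nozzle ring, 52 mm diameter, 12 mm high. Origin at its underside.
- nozzle_b: Bystander: brass nozzle ring with wider hole, 52 mm diameter, 12 mm high. Origin at its underside.
- scraper: Bystander: steel bench scraper, 102 x 140 mm, dark wooden handle. Origin at its underside.
- jar: Bystander: amber jar, 76 mm diameter, 100 mm high. Origin at its underside.
- cup: Bystander: steel cup, 72 mm rim, 75 mm high. Origin at its underside.
- tin: Bystander: dark open loaf tin 100 x 200 x 65 mm. Origin at its underside.
- brush: Bystander: pastry brush. Origin at its underside.

How it is judged:
By the outcome, as a careful person would: the job done as asked, in the order asked, and still so for the second after the job is handed in, with the robot touching nothing.
It also fails if it takes over 72 s, if anything falls off the work surface, if the arm or the gripper's body presses on something with over 40 N, if the wrist force passes 120 N, or if a joint passes its speed limit or range.

## Working session

There is one attempt and no reset: what is moved stays moved. The work goes in short steps, Python scripts to look and compute and a tool call to move; the robot and the scene stay as the last step left them, time stands still between calls to the robot, and variables do not carry over. Pictures are saved under pics/ and viewed, and the job is handed in when it is done.

Besides the shell and the picture viewer there is one more tool, called after ">>>" by a JSON object that holds its "method" and its "body", one argument or row to a line. jog_arm: Moves the arm, as the interface text tells. Its arguments: {"type":"object","properties":{"motion":{"type":"array"},"force":{"type":"number"}},"required":["motion"]}

```bash
mkdir -p pics; ls; python3 - <<'E'
from station import *
import cv2,json,numpy as np
s=state(); print({k:np.round(v,3).tolist() for k,v in s.items()})
for n in ["scene","top"]:
    c=camera(n); cv2.imwrite(f"pics/{n}0.png",c["img"]); print(n,c["fx"],c["fy"],c["cx"],c["cy"],np.round(c["pose"],4).tolist())
    for t in ["canister","rest","press","ram","star_wheel","jar","cup","tin","scraper","brush","nozzle_a"]:
        r=recognise(c,t); print(t,[(np.round(d["extent"]).tolist(),round(d["conf"],2)) for d in r[:3]])
E
```

```text
pics
{'time_s': 0.0, 'q': [1.162, 0.333, -0.065, 1.461, 0.022, 1.35, -0.089], 'qvel': [0.001, 0.0, -0.001, 0.001, 0.0, -0.002, 0.0], 'effort': [0.0, -62.545, 0.049, -39.161, 0.016, 0.01, -0.0], 'ee_pos': [0.235, -0.579, 0.404], 'ee_rot': [-2.606, 1.754, 0.002], 'ft_force': [-0.184, -0.287, -0.733], 'torque': [0.012, -0.013, 0.045], 'opening': 1.001}
scene 421.7145468364377 421.7145468364377 320.4539499604977 197.81299148698014 [[0.424, 0.706, -0.5672, 1.2124], [0.9056, -0.3281, 0.2687, -0.3235], [0.0036, -0.6276, -0.7785, 1.063], [0.0, 0.0, 0.0, 1.0]]
canister [([192.0, 238.0, 232.0, 272.0], 0.6)]
rest [([193.0, 240.0, 242.0, 287.0], 0.81)]
press [([280.0, 117.0, 458.0, 260.0], 0.75), ([191.0, 240.0, 245.0, 284.0], 0.52)]
ram [([355.0, 185.0, 378.0, 200.0], 0.72)]
star_wheel [([352.0, 150.0, 409.0, 197.0], 0.88), ([283.0, 118.0, 459.0, 261.0], 0.5)]
jar [([326.0, 254.0, 358.0, 292.0], 0.78), ([193.0, 279.0, 284.0, 344.0], 0.44)]
cup [([456.0, 178.0, 483.0, 206.0], 0.82)]
tin [([198.0, 278.0, 281.0, 343.0], 0.85), ([350.0, 149.0, 408.0, 196.0], 0.75)]
scraper [([280.0, 117.0, 458.0, 2
[... 340 characters left out ...]
8, 0.0171, 0.0104, 0.0045], [-0.0124, -0.1241, -0.9922, 1.4039], [0.0, 0.0, 0.0, 1.0]]
canister [([420.0, 181.0, 458.0, 196.0], 0.63)]
rest [([415.0, 171.0, 459.0, 210.0], 0.8), ([245.0, 112.0, 291.0, 148.0], 0.55), ([364.0, 227.0, 378.0, 241.0], 0.37)]
press [([184.0, 152.0, 363.0, 257.0], 0.76)]
ram [([266.0, 192.0, 289.0, 203.0], 0.56)]
star_wheel [([239.0, 168.0, 278.0, 232.0], 0.83), ([190.0, 153.0, 368.0, 258.0], 0.22)]
jar [([324.0, 111.0, 351.0, 143.0], 0.67)]
cup [([167.0, 147.0, 195.0, 168.0], 0.93)]
tin []
scraper [([244.0, 109.0, 291.0, 147.0], 0.91)]
brush [([468.0, 227.0, 514.0, 286.0], 0.58)]
nozzle_a [([354.0, 138.0, 369.0, 152.0], 0.58), ([360.0, 228.0, 376.0, 242.0], 0.51)]
```

```bash
python3 - <<'E'
import cv2
a=cv2.imread("pics/top0.png"); cv2.imwrite("pics/top0c.png",cv2.resize(a[90:300,150:530],None,fx=2.1,fy=2.1,interpolation=cv2.INTER_CUBIC))
a=cv2.imread("pics/scene0.png"); cv2.imwrite("pics/scene0c.png",cv2.resize(a[100:350,110:490],None,fx=2.1,fy=2.1,interpolation=cv2.INTER_CUBIC))
E
```

```text
(no output)
```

View pics/top0c.png

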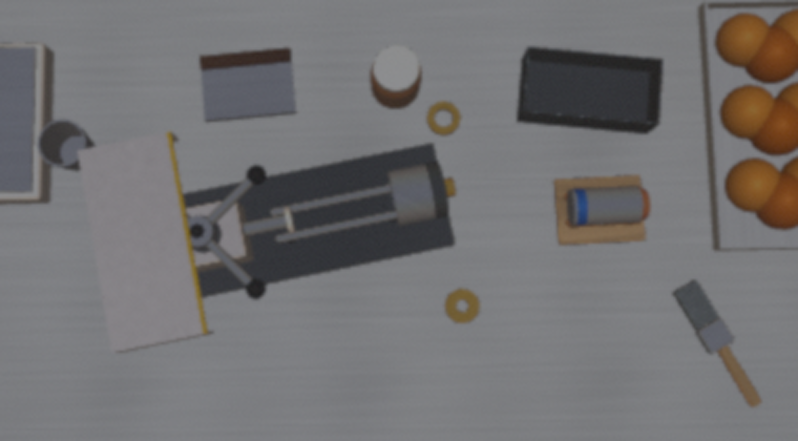

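View pics/scene0c.png

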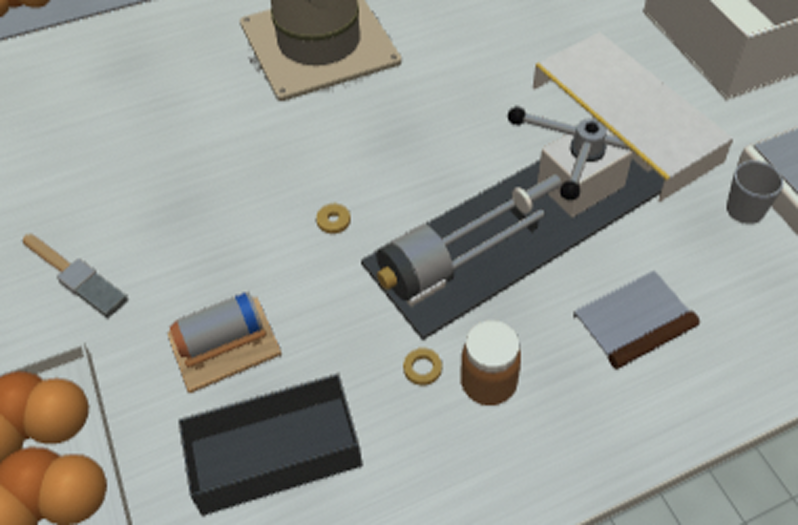

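The top view shows the press lying along y. The head is at the right (crop ~415,190), the wheel hub at (200,230) and the yellow guard edge runs from (172,135) to (207,333). The canister is on its rest at (608,206) with the copper nose to the right (-y). Next I'll turn the pixels into positions.

```bash
cat > h.py <<'E'
from station import *
import cv2,numpy as np
from scipy.spatial.transform import Rotation as R
def campose(c,s=None):
    if "pose" in c: return np.array(c["pose"])
    T=np.eye(4);T[:3,:3]=R.from_rotvec(s["ee_rot"]).as_matrix();T[:3,3]=s["ee_pos"]
    return T@np.array(c["mount"])
def back(c,P,u,v,z):
    d=P[:3,:3]@np.array([(u-c["cx"])/c["fx"],(v-c["cy"])/c["fy"],1]); o=P[:3,3]
    return o+d*(z-o[2])/d[2]
def proj(c,P,X):
    X=np.atleast_2d(X);q=(X-P[:3,3])@P[:3,:3]
    return np.c_[q[:,0]/q[:,2]*c["fx"]+c["cx"],q[:,1]/q[:,2]*c["fy"]+c["cy"]]
E
python3 - <<'E'
from h import *
c=camera("top");P=campose(c)
def b(name,x,y,z):
    print(name,np.round(back(c,P,150+x/2.1,90+y/2.1,z),4))
b("plateR1",433,144,.012);b("plateR2",453,243,.012)
b("g1",172,135,.155);b("g2",207,333,.155)
b("hub",203,231,.139);b("knob1",256,174,.125);b("knob2",256,288,.125)
b("headL_t",390,167,.10);b("ram",291,219,.061)
b("can tail",570,207,.052);b("can nose",649,205,.052)
b("rail1",272,212,.041);b("rail2",278,239,.041)
b("tip1",57+0,130,.07)
m=np.array(camera("wrist")["mount"]);print(np.round(m,4).tolist())
E
```

```text
plateR1 [ 0.6379 -0.0841  0.012 ]
plateR2 [ 0.4865 -0.1103  0.012 ]
g1 [0.6273 0.2815 0.155 ]
g2 [0.3576 0.232  0.155 ]
hub [0.4963 0.2412 0.139 ]
knob1 [0.5765 0.1703 0.125 ]
knob2 [0.418  0.1705 0.125 ]
headL_t [ 0.5876 -0.0167  0.1   ]
ram [0.5206 0.1278 0.061 ]
can tail [ 0.5324 -0.2789  0.052 ]
can nose [ 0.5334 -0.3938  0.052 ]
rail1 [0.5341 0.1576 0.041 ]
rail2 [0.4939 0.1489 0.041 ]
tip1 [0.6568 0.4692 0.07  ]
[[1.0, 0.0004, -0.0001, -0.0003], [-0.0004, 0.9642, 0.2651, -0.0663], [0.0003, -0.2651, 0.9642, 0.0297], [0.0, 0.0, 0.0, 1.0]]
```

```bash
cat >> h.py <<'E'
def dp(target,s=None,yaw=None):
    """dp in tool axes to world target; yaw = world angle of tool x desired (deg) -> turn"""
    s=s or state(); M=R.from_rotvec(s["ee_rot"]).as_matrix()
    y0=np.degrees(np.arctan2(M[1,0],M[0,0])); 
    t=None if yaw is None else -(((yaw-y0)+180)%360-180)
    print("dp",np.round(M.T@(np.array(target)-s["ee_pos"]),4),"yaw",round(y0,2),"turn",t, "tilt",np.round(M[:,2],4))
E
python3 - <<'E'
from h import *
dp([.533,-.336,.36],yaw=0)
E
```

```text
dp [-0.1131 -0.3674  0.0447] yaw -67.89 turn -67.89458230969274 tilt [ 0.e+00 -1.e-04 -1.e+00]
```

>>> {"method": "jog_arm", "body": {
  "motion": [
    {"dp":[-0.028,-0.09,0.01],"turn":-10,"grip":1},
    {"dp":[-0.045,-0.147,0.02],"turn":-20,"grip":1},
    {"dp":[-0.062,-0.2,0.03],"turn":-30,"grip":1},
    {"dp":[-0.079,-0.255,0.04],"turn":-40,"grip":1},
    {"dp":[-0.096,-0.31,0.045],"turn":-50,"grip":1},
    {"dp":[-0.113,-0.367,0.045],"turn":-60,"grip":1},
    {"dp":[-0.113,-0.367,0.045],"turn":-67.9,"grip":1},
    {"dp":[-0.113,-0.367,0.045],"turn":-67.9,"grip":1},
    {"dp":[-0.113,-0.367,0.045],"turn":-67.9,"grip":1}
  ]
}}

```text
time_s: 2.42
ee_pos: [0.5317, -0.3376, 0.3597]
ee_rot: [3.141, -0.008, -0.001]
ft_force: [-0.2, -0.0, 0.2]
opening: 0.994
```

```bash
python3 - <<'E'
from h import *
s=state(); c=camera("wrist");P=campose(c,s); cv2.imwrite("pics/w1.png",c["img"])
print(s["time_s"],np.round(s["ee_pos"],4),np.round(s["q"],3))
r=regions_of(c,"canister"); print([(d["extent"],d["conf"]) for d in r])
m=r[0]["pixels"].astype(np.uint8)
box=cv2.minAreaRect(np.argwhere(m)[:,::-1].astype(np.float32)); print(box)
pts=cv2.boxPoints(box); 
for p in pts: print(np.round(p),np.round(back(c,P,*p,.052),4))
dp([.533,-.336,.25],yaw=0)
E
```

```text
2.425 [ 0.5317 -0.3376  0.3597] [ 0.806  0.4   -0.408  1.49   0.163  1.285  0.376]
[([295.7, 125.8, 353.9, 248.2], 0.65)]
((324.2612609863281, 186.00357055664062), (118.2107162475586, 57.20258331298828), 89.14490509033203)
[295. 127.] [ 0.5055 -0.2776  0.052 ]
[352. 126.] [ 0.559  -0.2771  0.052 ]
[354. 245.] [ 0.5636 -0.3972  0.052 ]
[297. 246.] [ 0.5037 -0.3979  0.052 ]
dp [ 0.0013 -0.0017  0.1098] yaw -0.24 turn -0.24493730305647432 tilt [-3.e-04 -7.e-04 -1.e+00]
```

View pics/w1.png

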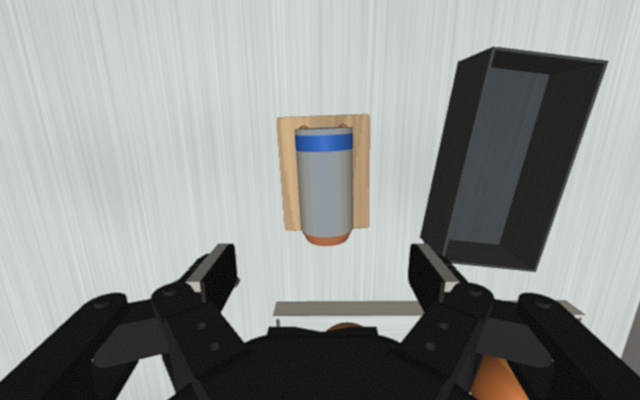

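The wrist view shows the canister upright at (324,186), blue tail at the top and copper nose at the bottom. That puts its centre at about (0.533, -0.335). The tin on the right is clear of the fingers, so I'll descend.

>>> {"method": "jog_arm", "body": {
  "motion": [
    {"dp":[0.001,-0.001,0.05],"turn":-0.7,"grip":1},
    {"dp":[0.001,-0.001,0.1],"turn":-0.7,"grip":1},
    {"dp":[0.001,-0.001,0.13],"turn":-0.7,"grip":1},
    {"dp":[0.001,-0.001,0.15],"turn":-0.7,"grip":1},
    {"dp":[0.001,-0.001,0.15],"turn":-0.7,"grip":1},
    {"dp":[0.001,-0.001,0.151],"turn":-0.7,"grip":1}
  ]
}}

```text
time_s: 3.28
ee_pos: [0.5342, -0.3357, 0.2103]
ee_rot: [3.14, 0.018, 0.003]
ft_force: [0.2, -0.4, -0.4]
opening: 1.003
```

```bash
python3 - <<'E'
from h import *
s=state(); c=camera("wrist"); cv2.imwrite("pics/w2.png",c["img"])
print(s["time_s"],np.round(s["ee_pos"],4),s["ft_force"])
dp([.533,-.335,.208],s,yaw=0.6)
E
```

```text
3.275 [ 0.5342 -0.3357  0.2103] [ 0.19446805 -0.43547167 -0.36953617]
dp [-0.0012 -0.0007  0.0023] yaw 0.67 turn 0.07303282679234258 tilt [ 0.002  -0.0013 -1.    ]
```

View pics/w2.png

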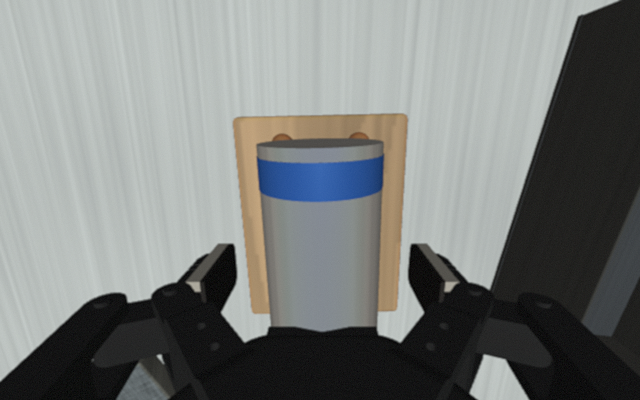

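The canister (260–382 px) is centred between the pads (234–411 px), so I'll grip it and lift.

>>> {"method": "jog_arm", "body": {
  "motion": [
    {"dp":[-0.0005,0,0.002],"turn":0,"grip":-1},
    {"dp":[-0.0005,0,0.002],"turn":0,"grip":-1},
    {"dp":[-0.0005,0,0.002],"turn":0,"grip":-1},
    {"dp":[-0.0005,0,0.002],"turn":0,"grip":-1},
    {"dp":[-0.0005,0,0.002],"turn":0,"grip":-1},
    {"dp":[-0.0005,0,0.002],"turn":0,"grip":-1}
  ],
  "force": 60
}}

```text
time_s: 4.08
ee_pos: [0.5337, -0.3354, 0.2076]
ee_rot: [3.141, 0.019, 0.002]
ft_force: [0.6, 0.4, 5.8]
opening: 0.618
```

>>> {"method": "jog_arm", "body": {
  "motion": [
    {"dp":[0,0,-0.03],"turn":0,"grip":-1},
    {"dp":[0,0,-0.08],"turn":0,"grip":-1},
    {"dp":[0,0,-0.13],"turn":0,"grip":-1},
    {"dp":[0.002,-0.04,-0.16],"turn":-3,"grip":-1},
    {"dp":[0.004,-0.09,-0.16],"turn":-6,"grip":-1},
    {"dp":[0.006,-0.14,-0.16],"turn":-9.8,"grip":-1},
    {"dp":[0.008,-0.19,-0.16],"turn":-9.8,"grip":-1},
    {"dp":[0.01,-0.23,-0.16],"turn":-9.8,"grip":-1},
    {"dp":[0.01,-0.245,-0.16],"turn":-9.8,"grip":-1},
    {"dp":[0.01,-0.245,-0.16],"turn":-9.8,"grip":-1},
    {"dp":[0.01,-0.245,-0.16],"turn":-9.8,"grip":-1}
  ]
}}

```text
time_s: 5.45
ee_pos: [0.54, -0.092, 0.3663]
ee_rot: [3.128, 0.284, -0.002]
ft_force: [0.5, 0.4, -4.3]
opening: 0.615
```

```bash
python3 - <<'E'
from h import *
s=state(); c=camera("wrist"); P=campose(c,s);cv2.imwrite("pics/w3.png",c["img"])
t=camera("top");cv2.imwrite("pics/t3.png",t["img"])
np.savez("w3.npz",P=P,**{k:c[k] for k in("img","fx","fy","cx","cy")})
print(s["time_s"],np.round(s["ee_pos"],4),s["ft_force"],s["opening"],c["fx"])
for n in("star_wheel","ram","press","guard"):
  for r in recognise(c,n)[:2]: print(n,r["extent"],r["conf"])
E
```

```text
5.45 [ 0.54   -0.092   0.3663] [ 0.50045544  0.39946323 -4.31784731] 0.6148752544338607 287.9037130716747
ram [265.6, 0.0, 430.3, 196.1] 0.67
ram [261.2, 303.4, 270.5, 329.0] 0.36
press [262.4, 0.4, 425.3, 199.6] 0.84
guard [264.9, 0.0, 429.4, 196.9] 0.55
```

View pics/w3.png

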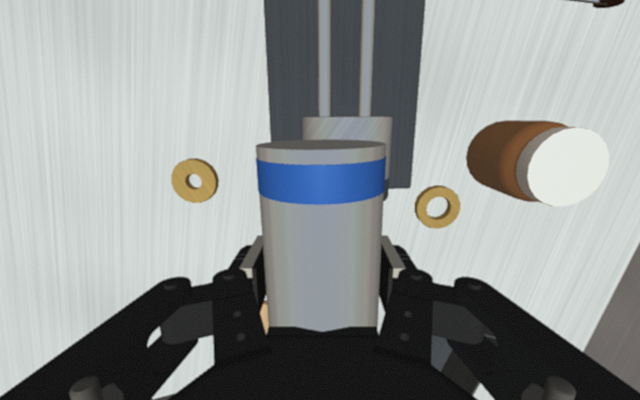

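The canister is held and the yaw is close, since the rails run nearly vertical in the image. The mouth edge is at row 117 with the rails at columns ~324 and 366. I'll move forward for a view with the ram and wheel in it.

>>> {"method": "jog_arm", "body": {
  "motion": [
    {"dp":[0.005,-0.05,0],"turn":0,"grip":-1},
    {"dp":[0.01,-0.1,0],"turn":0,"grip":-1},
    {"dp":[0.012,-0.12,0],"turn":0,"grip":-1},
    {"dp":[0.012,-0.12,0],"turn":0,"grip":-1},
    {"dp":[0.012,-0.12,0],"turn":0,"grip":-1}
  ]
}}

```text
time_s: 6.38
ee_pos: [0.5303, 0.0289, 0.3667]
ee_rot: [3.128, 0.286, -0.0]
ft_force: [-0.3, -0.3, -5.4]
opening: 0.613
```

```bash
python3 - <<'E'
from h import *
s=state(); c=camera("wrist"); P=campose(c,s);cv2.imwrite("pics/w4.png",c["img"])
np.savez("w4.npz",P=P,**{k:c[k] for k in("img","fx","fy","cx","cy")})
print(s["time_s"],np.round(s["ee_pos"],4),s["opening"])
for n in("star_wheel","ram"):
  for r in recognise(c,n)[:2]: print(n,r["extent"],r["conf"])
E
```

```text
6.375 [0.5303 0.0289 0.3667] 0.6129246628047842
star_wheel [411.7, 4.3, 454.8, 41.6] 0.63
ram [309.9, 0.8, 357.4, 84.2] 0.73
```

View pics/w4.png

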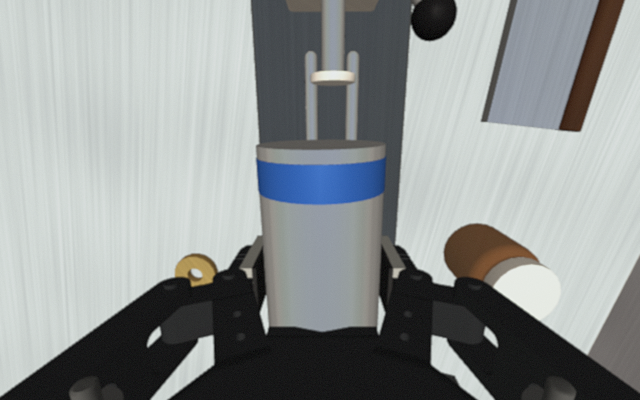

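```bash
python3 - <<'E'
import cv2,numpy as np
a=cv2.imread("pics/w3.png")[0:150,250:440]; b=cv2.imread("pics/w4.png")[0:150,240:480]
cv2.imwrite("pics/z3.png",cv2.resize(a,None,fx=4,fy=4,interpolation=cv2.INTER_CUBIC))
cv2.imwrite("pics/z4.png",cv2.resize(b,None,fx=3.3,fy=3.3,interpolation=cv2.INTER_CUBIC))
E
```

```text
(no output)
```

View pics/z3.png

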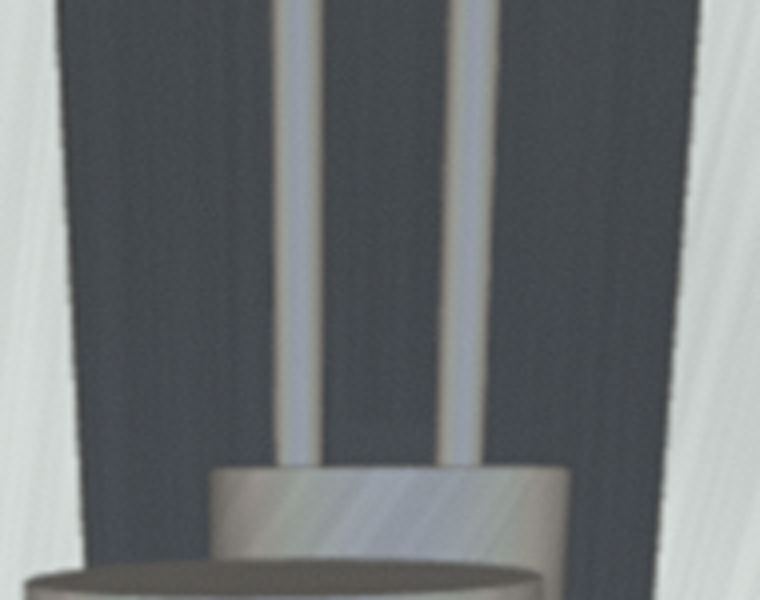

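View pics/z4.png

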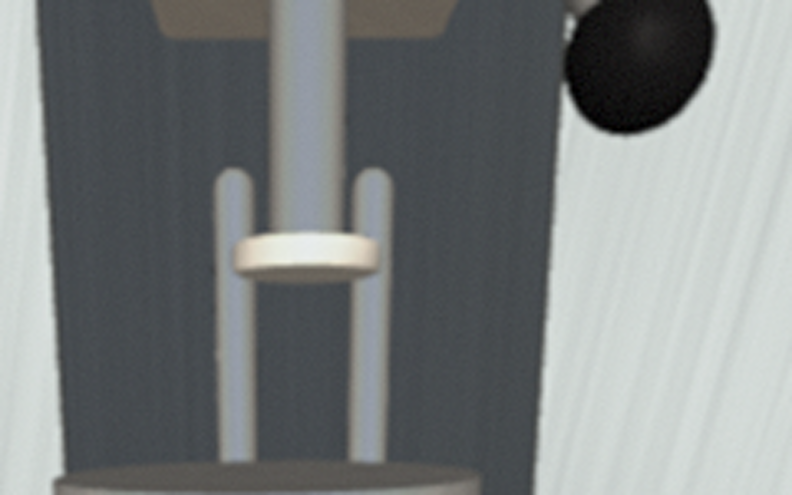

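```bash
cat > m.py <<'E'
from h import *
def L(f):
    d=np.load(f); return {k:d[k] for k in("img","fx","fy","cx","cy")},d["P"]
c3,P3=L("w3.npz");c4,P4=L("w4.npz")
E
python3 - <<'E'
from m import *
p=[back(c3,P3,346.4,0,.041),back(c3,P3,345.1,115,.041),back(c4,P4,331.8,54.5,.041),back(c4,P4,331.6,136,.041)]
print(np.round(p,4))
p=np.array(p); A=np.polyfit(p[:,1],p[:,0],1); print(A,"yaw",np.degrees(np.arctan(-A[0])))
mo=back(c3,P3,250+390/4,466/4,.102); ra=back(c4,P4,240+306/3.3,270/3.3,.081)
print("mouth",mo,"ram",ra, "dist",np.linalg.norm((mo-ra)[:2]))
for q in [(-.11),0,.1,.24]: print(q,np.polyval(A,q))
print("rails spacing",np.linalg.norm(back(c3,P3,250+300/4,115,.041)-back(c3,P3,250+461/4,115,.041)))
print("knob",back(c4,P4,240+640/3.3,62/3.3,.125))
print("housing end",back(c4,P4,240+165/3.3,38/3.3,.095),back(c4,P4,240+443/3.3,38/3.3,.095))
print("plate sides",back(c4,P4,240+60/3.3,300/3.3,.012),back(c4,P4,240+550/3.3,300/3.3,.012))
E
```

```text
[[ 0.5296  0.0792  0.041 ]
 [ 0.5483 -0.0178  0.041 ]
 [ 0.5156  0.1541  0.041 ]
 [ 0.5296  0.0808  0.041 ]]
[-0.19026221  0.54486532] yaw 10.772466663113965
mouth [ 0.54596236 -0.02027691  0.102     ] ram [0.52049675 0.1260036  0.081     ] dist 0.1484805802422295
-0.11 0.5657941606494996
0 0.5448653171545391
0.1 0.5258390957954842
0.24 0.4992023858928072
rails spacing 0.0396669478134888
knob [0.57742393 0.17020249 0.125     ]
housing end [0.48000031 0.16613805 0.095     ] [0.54122104 0.17744364 0.095     ]
plate sides [0.4453493 0.1112143 0.012    ] [0.60027636 0.13980906 0.012     ]
```

The measured numbers agree with the given sizes: rails 39.7 mm apart (40 given) and ram to mouth 149 mm (145–160 given). The press yaw is 10.8°.

```bash
python3 - <<'E'
from h import *
dp([.5357,.0485,.217],yaw=10.8)
E
```

```text
dp [ 0.0089 -0.0185  0.1496] yaw 10.39 turn -0.4055186906300605 tilt [-0.e+00 -3.e-04 -1.e+00]
```

>>> {"method": "jog_arm", "body": {
  "motion": [
    {"dp":[0.009,-0.0185,0.03],"turn":-0.4,"grip":-1},
    {"dp":[0.009,-0.0185,0.07],"turn":-0.4,"grip":-1},
    {"dp":[0.009,-0.0185,0.11],"turn":-0.4,"grip":-1},
    {"dp":[0.009,-0.0185,0.13],"turn":-0.4,"grip":-1},
    {"dp":[0.009,-0.0185,0.135],"turn":-0.4,"grip":-1},
    {"dp":[0.009,-0.0185,0.135],"turn":-0.4,"grip":-1}
  ]
}}

```text
time_s: 7.28
ee_pos: [0.5361, 0.0498, 0.2327]
ee_rot: [3.127, 0.298, 0.002]
ft_force: [0.4, 0.0, -4.1]
opening: 0.611
```

```bash
python3 - <<'E'
from h import *
s=state(); c=camera("wrist"); cv2.imwrite("pics/w5.png",c["img"])
print(s["time_s"],np.round(s["ee_pos"],4),s["ft_force"])
dp([.5357,.0485,.217],s,yaw=10.8)
E
```

```text
7.275 [0.5361 0.0498 0.2327] [ 3.73811780e-01  1.89112041e-04 -4.06336184e+00]
dp [-0.0007  0.0012  0.0157] yaw 10.88 turn 0.08407310527587697 tilt [ 1.3e-03  1.0e-04 -1.0e+00]
```

View pics/w5.png

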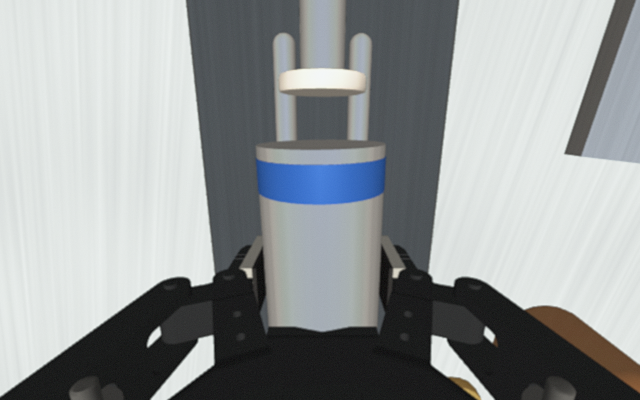

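The canister (mid-column 321) lines up with the rails (mid-column 322), and the tail is clear of the ram disc. I'll lower it.

>>> {"method": "jog_arm", "body": {
  "motion": [
    {"dp":[-0.0005,0.001,0.008],"turn":0,"grip":-1},
    {"dp":[-0.0005,0.001,0.013],"turn":0,"grip":-1},
    {"dp":[-0.0005,0.001,0.015],"turn":0,"grip":-1},
    {"dp":[-0.0005,0.001,0.016],"turn":0,"grip":-1},
    {"dp":[-0.0005,0.001,0.0165],"turn":0,"grip":-1}
  ]
}}

```text
time_s: 7.95
ee_pos: [0.5357, 0.0489, 0.2161]
ee_rot: [3.127, 0.298, 0.002]
ft_force: [-3.0, -0.8, 8.7]
opening: 0.615
```

>>> {"method": "jog_arm", "body": {
  "motion": [
    {"dp":[0,0,-0.001],"turn":0,"grip":1},
    {"dp":[0,0,-0.001],"turn":0,"grip":1},
    {"dp":[0,0,-0.001],"turn":0,"grip":1},
    {"dp":[0,0,-0.001],"turn":0,"grip":1},
    {"dp":[0,0,-0.001],"turn":0,"grip":1},
    {"dp":[0,0,-0.03],"turn":0,"grip":1},
    {"dp":[0,0,-0.08],"turn":0,"grip":1},
    {"dp":[0,0,-0.13],"turn":0,"grip":1},
    {"dp":[0,0,-0.15],"turn":0,"grip":1},
    {"dp":[0,0,-0.15],"turn":0,"grip":-1},
    {"dp":[0,0,-0.15],"turn":0,"grip":-1}
  ]
}}

```text
time_s: 9.32
ee_pos: [0.535, 0.0486, 0.364]
ee_rot: [3.127, 0.298, -0.002]
ft_force: [-0.7, -0.1, -0.7]
opening: 0.603
```

```bash
python3 - <<'E'
from h import *
s=state(); c=camera("wrist");P=campose(c,s); cv2.imwrite("pics/w6.png",c["img"])
t=camera("top"); cv2.imwrite("pics/t6.png",cv2.resize(t["img"][140:270,160:390],None,fx=3.4,fy=3.4,interpolation=cv2.INTER_CUBIC))
print(s["time_s"],np.round(s["ee_pos"],4),s["ft_force"],s["opening"],np.round(s["q"],3))
E
```

```text
9.325 [0.535  0.0486 0.364 ] [-0.69061982 -0.11782781 -0.67665644] 0.6027802411359872 [ 0.421  0.232 -0.678  1.72   0.153  1.245 -0.102]
```

View pics/w6.png

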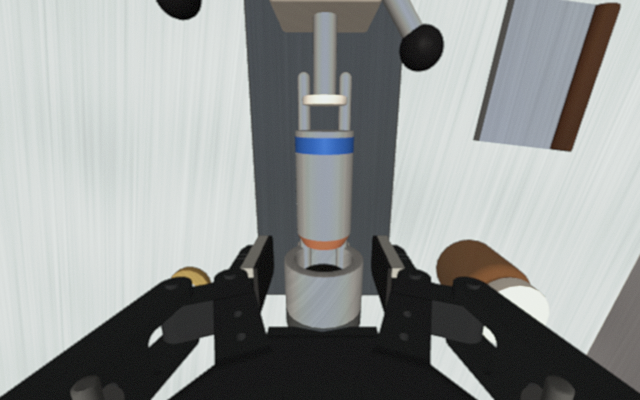

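View pics/t6.png

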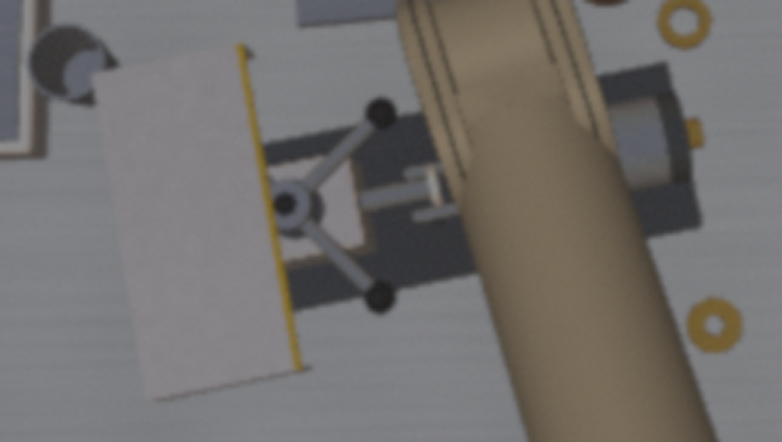

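The canister lies centred on the rails with its nose to the head, and it has been let go. The spokes are at world angles of about 224.5° (black knob) and 315.5°, with the axle near (0.497, 0.2485). I'll move above the gap behind the 224.5° spoke with the fingers shut.

```bash
python3 - <<'E'
from h import *
dp([.4207,.2152,.36],yaw=44.5)
E
```

```text
dp [-0.0807 -0.1852  0.0041] yaw 10.91 turn -33.59148885190422 tilt [-0.0021 -0.     -1.    ]
```

>>> {"method": "jog_arm", "body": {
  "motion": [
    {"dp":[-0.02,-0.045,0],"turn":-8,"grip":-1},
    {"dp":[-0.04,-0.092,0],"turn":-17,"grip":-1},
    {"dp":[-0.06,-0.138,0],"turn":-26,"grip":-1},
    {"dp":[-0.081,-0.185,0.004],"turn":-33.6,"grip":-1},
    {"dp":[-0.081,-0.185,0.004],"turn":-33.6,"grip":-1},
    {"dp":[-0.081,-0.185,0.004],"turn":-33.6,"grip":-1},
    {"dp":[-0.081,-0.185,0.004],"turn":-33.6,"grip":-1}
  ],
  "force": 120
}}

```text
time_s: 10.3
ee_pos: [0.4215, 0.214, 0.3608]
ee_rot: [-2.909, -1.186, 0.001]
ft_force: [0.3, 0.6, -0.5]
opening: -0.005
```

```bash
python3 - <<'E'
from h import *
s=state(); c=camera("wrist");P=campose(c,s); cv2.imwrite("pics/w7.png",c["img"])
np.savez("w7.npz",P=P,**{k:c[k] for k in("img","fx","fy","cx","cy")})
print(s["time_s"],np.round(s["ee_pos"],4),s["ft_force"],s["opening"],np.round(s["q"],3))
dp([.4207,.2152,.281],s,yaw=44.5)
print(proj(c,P,[[.4973,.2485,.139],[.418,.1705,.125],[.5768,.1703,.125]]))
E
```

```text
10.3 [0.4215 0.214  0.3608] [ 0.28860304  0.63416646 -0.46124561] -0.004603548853920135 [ 0.293  0.097 -0.888  1.87   0.08   1.212  0.153]
dp [ 0.0003 -0.0014  0.0798] yaw 44.36 turn -0.14420975516532053 tilt [-6.e-04 -1.e-04 -1.e+00]
[[430.07898134 255.86976188]
 [280.80732526 248.01133763]
 [414.16321739 363.88289071]]
```

View pics/w7.png

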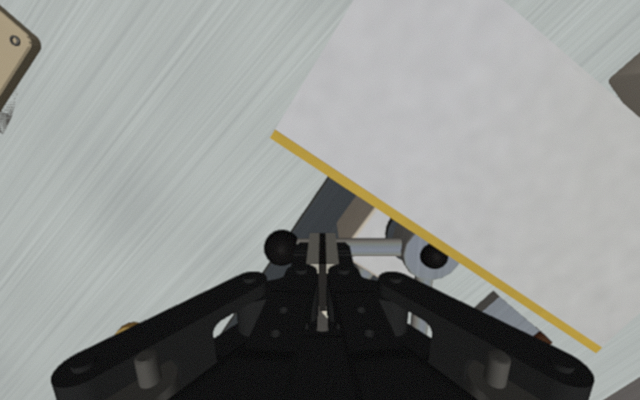

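The hub at (433,256) and knob at (281,248) match my predicted pixels to within 3 px. Next I'll check the clearance to the guard edge.

```bash
python3 - <<'E'
from h import *
d=np.load("w7.npz");c={k:d[k] for k in("fx","fy","cx","cy")};P=d["P"]
a=back(c,P,275,133,.155);b=back(c,P,598,350,.155);print(a,b)
t=(b-a)[:2];t/=np.linalg.norm(t);n=np.array([-t[1],t[0]]);print(np.degrees(np.arctan2(*t[::-1])))
for p in([.4973,.2485],[.4207,.2152]):print((np.array(p)-a[:2])@n)
# arc table
r,dl=.078,.018
for D in range(0,105,5):
    q=np.radians(D); print(D,np.round([-r*np.cos(q)-dl*np.sin(q)+r, r*np.sin(q)-dl*np.cos(q)+dl],4))
E
```

```text
[0.35880716 0.23678247 0.155     ] [0.63505213 0.28732227 0.155     ]
10.367765231641815
-0.013397748940717623
-0.03236867874651709
0 [0. 0.]
5 [-0.0013  0.0069]
10 [-0.0019  0.0138]
15 [-0.002   0.0208]
20 [-0.0015  0.0278]
25 [-0.0003  0.0347]
30 [0.0015 0.0414]
35 [0.0038 0.048 ]
40 [0.0067 0.0543]
45 [0.0101 0.0604]
50 [0.0141 0.0662]
55 [0.0185 0.0716]
60 [0.0234 0.0765]
65 [0.0287 0.0811]
70 [0.0344 0.0851]
75 [0.0404 0.0887]
80 [0.0467 0.0917]
85 [0.0533 0.0941]
90 [0.06  0.096]
95 [0.0669 0.0973]
100 [0.0738 0.0979]
```

>>> {"method": "jog_arm", "body": {
  "motion": [
    {"dp":[0,-0.001,0.03],"turn":0,"grip":-1},
    {"dp":[0,-0.001,0.06],"turn":0,"grip":-1},
    {"dp":[0,-0.001,0.075],"turn":0,"grip":-1},
    {"dp":[0,-0.001,0.08],"turn":0,"grip":-1},
    {"dp":[0,0.003,0.08],"turn":0,"grip":-1},
    {"dp":[0,0.007,0.08],"turn":0,"grip":-1},
    {"dp":[0,0.01,0.08],"turn":0,"grip":-1}
  ]
}}

```text
time_s: 11.22
ee_pos: [0.4283, 0.2077, 0.2818]
ee_rot: [2.908, 1.189, 0.002]
ft_force: [0.2, 0.3, -0.1]
opening: -0.002
```

```bash
cat >> h.py <<'E'
AX=np.array([.4973,.2485])
def wheel(s=None):
    s=s or state(); p=np.array(s["ee_pos"][:2])-AX; f=np.array(s["ft_force"])
    M=R.from_rotvec(s["ee_rot"]).as_matrix(); fin=np.array(s["ee_pos"])-0
    yaw=np.degrees(np.arctan2(M[1,0],M[0,0]))%360
    q=M[:2,:2].T@(-p)   # axle in tool xy: (r, delta)
    tau=-(p[0]*f[1]-p[1]*f[0])
    print("t %.2f"%s["time_s"],"pos",np.round(s["ee_pos"],4),"yaw %.2f"%yaw,"r,delta",np.round(q,4),"tau %.2f"%tau,"f",np.round(f,1),"q7 %.2f"%s["q"][6],"f_tool",np.round(M.T@f,1))
E
python3 - <<'E'
from h import *
wheel()
s=state(); c=camera("wrist"); cv2.imwrite("pics/w8.png",c["img"])
E
```

```text
t 11.22 pos [0.4283 0.2077 0.2818] yaw 44.48 r,delta [0.0778 0.0193] tau 0.01 f [ 0.2  0.3 -0.1] q7 0.08 f_tool [ 0.4 -0.1  0.1]
```

View pics/w8.png

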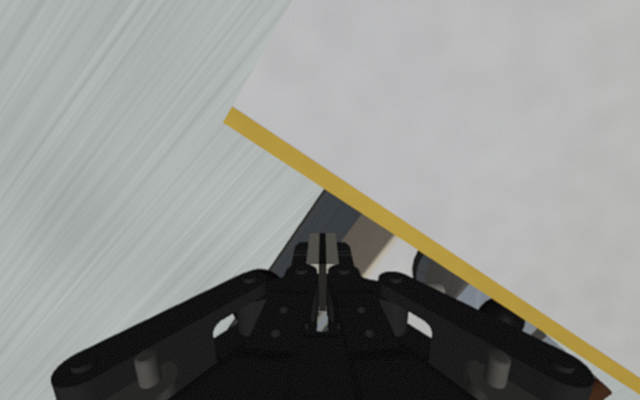

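>>> {"method": "jog_arm", "body": {
  "motion": [
    {"dp":[0,0.002,0],"turn":0,"grip":-1},
    {"dp":[-0.001,0.0055,0],"turn":-2.5,"grip":-1},
    {"dp":[-0.0013,0.009,0],"turn":-5,"grip":-1},
    {"dp":[-0.0017,0.0125,0],"turn":-7.5,"grip":-1},
    {"dp":[-0.002,0.016,0],"turn":-10,"grip":-1}
  ]
}}

```text
time_s: 11.9
ee_pos: [0.4363, 0.1967, 0.2814]
ee_rot: [-2.788, -1.443, 0.002]
ft_force: [-8.3, 5.9, 6.4]
opening: -0.004
```

```bash
python3 - <<'E'
from h import *
wheel()
E
```

```text
t 11.90 pos [0.4363 0.1967 0.2814] yaw 54.72 r,delta [0.0775 0.0199] tau 0.79 f [-8.3  5.9  6.4] q7 0.28 f_tool [  0.  -10.2  -6.3]
```

Contact is made and the idle torque reads 0.79 N m, close to the given 0.85. I'll continue stroke 1.

>>> {"method": "jog_arm", "body": {
  "motion": [
    {"dp":[-0.0013,0.007,0],"turn":-5,"grip":-1},
    {"dp":[-0.002,0.014,0],"turn":-10,"grip":-1},
    {"dp":[-0.002,0.021,0],"turn":-15,"grip":-1},
    {"dp":[-0.0015,0.028,0],"turn":-20,"grip":-1},
    {"dp":[-0.0003,0.0347,0],"turn":-25,"grip":-1},
    {"dp":[0.0015,0.0414,0],"turn":-30,"grip":-1},
    {"dp":[0.004,0.048,0],"turn":-35,"grip":-1},
    {"dp":[0.0067,0.0543,0],"turn":-40,"grip":-1},
    {"dp":[0.01,0.0604,0],"turn":-45,"grip":-1},
    {"dp":[0.014,0.0662,0],"turn":-50,"grip":-1},
    {"dp":[0.0185,0.0716,0],"turn":-55,"grip":-1},
    {"dp":[0.0234,0.0765,0],"turn":-60,"grip":-1},
    {"dp":[0.0287,0.081,0],"turn":-65,"grip":-1},
    {"dp":[0.0344,0.085,0],"turn":-70,"grip":-1}
  ]
}}

```text
time_s: 13.65
ee_pos: [0.526, 0.1731, 0.2809]
ee_rot: [-1.458, -2.781, 0.007]
ft_force: [-10.0, -5.1, 7.0]
opening: -0.003
```

```bash
python3 - <<'E'
from h import *
wheel()
E
```

```text
t 13.65 pos [0.526  0.1731 0.2809] yaw 124.65 r,delta [0.0784 0.0192] tau 0.90 f [-10.   -5.1   7. ] q7 1.46 f_tool [  1.5 -11.2  -6.9]
```

>>> {"method": "jog_arm", "body": {
  "motion": [
    {"dp":[-0.0013,0.007,0],"turn":-5,"grip":-1},
    {"dp":[-0.002,0.014,0],"turn":-10,"grip":-1},
    {"dp":[-0.002,0.021,0],"turn":-15,"grip":-1},
    {"dp":[-0.0015,0.028,0],"turn":-20,"grip":-1},
    {"dp":[-0.0003,0.0347,0],"turn":-25,"grip":-1}
  ]
}}

```text
time_s: 14.28
ee_pos: [0.5556, 0.1915, 0.2809]
ee_rot: [-0.824, -3.031, 0.008]
ft_force: [-6.0, -8.8, 6.8]
opening: -0.004
```

```bash
python3 - <<'E'
from h import *
wheel()
E
```

```text
t 14.28 pos [0.5556 0.1915 0.2809] yaw 149.56 r,delta [0.0792 0.0196] tau 0.86 f [-6.  -8.8  6.8] q7 1.83 f_tool [  0.7 -10.7  -6.8]
```

>>> {"method": "jog_arm", "body": {
  "motion": [
    {"dp":[0,-0.008,0],"turn":0,"grip":-1},
    {"dp":[0,-0.01,-0.02],"turn":0,"grip":-1},
    {"dp":[0,-0.01,-0.05],"turn":0,"grip":-1},
    {"dp":[0,-0.01,-0.075],"turn":0,"grip":-1},
    {"dp":[0,-0.01,-0.075],"turn":0,"grip":-1}
  ]
}}

```text
time_s: 14.9
ee_pos: [0.5506, 0.1852, 0.3593]
ee_rot: [0.827, 3.027, 0.003]
ft_force: [-0.7, -0.3, -0.0]
opening: -0.003
```

```bash
cat >> h.py <<'E'
def behind(phi,r=.078,dl=.03):
    q=np.radians(phi);return AX+r*np.array([np.cos(q),np.sin(q)])-dl*np.array([-np.sin(q),np.cos(q)])
E
python3 - <<'E'
from h import *
wheel(); b=behind(239.5); print(b); dp([*b,.356],yaw=59.5)
E
```

```text
t 14.90 pos [0.5506 0.1852 0.3593] yaw 149.45 r,delta [0.0781 0.0275] tau 0.06 f [-0.7 -0.3 -0. ] q7 1.89 f_tool [ 0.4 -0.6  0. ]
[0.43186313 0.19651908]
dp [ 0.108  -0.0506  0.0028] yaw 149.45 turn 89.94824837251085 tilt [ 0.0044  0.001  -1.    ]
```

>>> {"method": "jog_arm", "body": {
  "motion": [
    {"dp":[0.012,-0.006,0],"turn":10,"grip":-1},
    {"dp":[0.024,-0.012,0],"turn":20,"grip":-1},
    {"dp":[0.036,-0.018,0],"turn":30,"grip":-1},
    {"dp":[0.048,-0.024,0],"turn":40,"grip":-1},
    {"dp":[0.06,-0.03,0],"turn":50,"grip":-1},
    {"dp":[0.072,-0.036,0],"turn":60,"grip":-1},
    {"dp":[0.084,-0.042,0],"turn":70,"grip":-1},
    {"dp":[0.1,-0.048,0],"turn":80,"grip":-1},
    {"dp":[0.108,-0.0505,0],"turn":90,"grip":-1},
    {"dp":[0.108,-0.0505,0],"turn":90,"grip":-1},
    {"dp":[0.108,-0.0505,0],"turn":90,"grip":-1}
  ]
}}

```text
time_s: 16.27
ee_pos: [0.432, 0.1957, 0.3562]
ee_rot: [2.725, 1.564, 0.0]
ft_force: [0.1, -0.3, -0.3]
opening: 0.0
```

```bash
python3 - <<'E'
from h import *
wheel(); b=behind(239.5); dp([*b,.281],yaw=59.5)
s=state(); c=camera("wrist");P=campose(c,s); cv2.imwrite("pics/w9.png",c["img"])
q=np.radians(239.5);print(proj(c,P,[[*(AX+.112*np.array([np.cos(q),np.sin(q)])),.125],[*AX,.139]]))
E
```

```text
t 16.27 pos [0.432  0.1957 0.3562] yaw 59.70 r,delta [0.0786 0.0298] tau -0.02 f [ 0.1 -0.3 -0.3] q7 0.45 f_tool [-0.2  0.2  0.3]
dp [ 0.0007 -0.0005  0.0752] yaw 59.7 turn 0.1988312344533938 tilt [ 3.e-04 -2.e-04 -1.e+00]
[[278.86388393 251.44132006]
 [432.03777933 260.57471202]]
```

View pics/w9.png

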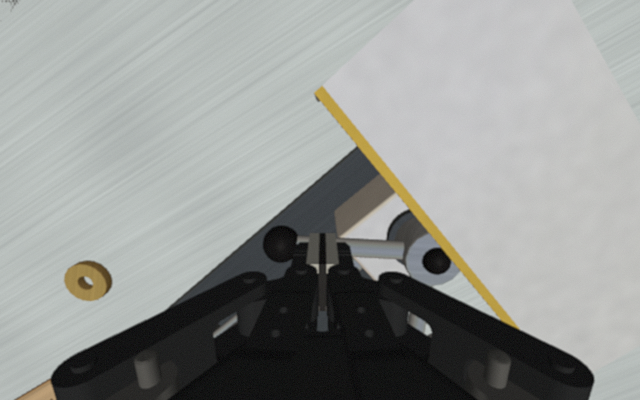

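The spoke is about 3° behind my estimate: the knob is at row 244 and I predicted 251. There is still a gap, so I'll descend 2 mm further back and then approach.

>>> {"method": "jog_arm", "body": {
  "motion": [
    {"dp":[0,-0.002,0.03],"turn":0,"grip":-1},
    {"dp":[0,-0.002,0.06],"turn":0,"grip":-1},
    {"dp":[0,-0.002,0.073],"turn":0,"grip":-1},
    {"dp":[0,-0.002,0.0755],"turn":0,"grip":-1},
    {"dp":[0,0.003,0.0755],"turn":0,"grip":-1},
    {"dp":[0,0.007,0.0755],"turn":0,"grip":-1},
    {"dp":[0,0.01,0.0755],"turn":0,"grip":-1}
  ]
}}

```text
time_s: 17.2
ee_pos: [0.4396, 0.1918, 0.2813]
ee_rot: [-2.725, -1.56, 0.002]
ft_force: [-10.5, 3.5, 6.3]
opening: -0.0
```

```bash
python3 - <<'E'
from h import *
wheel()
E
```

```text
t 17.20 pos [0.4396 0.1918 0.2813] yaw 59.56 r,delta [0.0781 0.021 ] tau 0.80 f [-10.5   3.5   6.3] q7 0.36 f_tool [ -2.3 -10.9  -6.3]
```

>>> {"method": "jog_arm", "body": {
  "motion": [
    {"dp":[-0.0013,0.007,0],"turn":-5,"grip":-1},
    {"dp":[-0.002,0.014,0],"turn":-10,"grip":-1},
    {"dp":[-0.002,0.021,0],"turn":-15,"grip":-1},
    {"dp":[-0.0015,0.028,0],"turn":-20,"grip":-1},
    {"dp":[-0.0003,0.0347,0],"turn":-25,"grip":-1},
    {"dp":[0.0015,0.0414,0],"turn":-30,"grip":-1},
    {"dp":[0.004,0.048,0],"turn":-35,"grip":-1},
    {"dp":[0.0067,0.0543,0],"turn":-40,"grip":-1},
    {"dp":[0.01,0.0604,0],"turn":-45,"grip":-1},
    {"dp":[0.014,0.0662,0],"turn":-50,"grip":-1}
  ]
}}

```text
time_s: 18.45
ee_pos: [0.5041, 0.1682, 0.2807]
ee_rot: [-1.81, -2.567, 0.007]
ft_force: [-9.8, -5.7, 7.9]
opening: 0.0
```

```bash
python3 - <<'E'
from h import *
wheel()
c=camera("wrist"); cv2.imwrite("pics/w10.png",c["img"])
c=camera("scene"); cv2.imwrite("pics/s10.png",cv2.resize(c["img"][100:270,270:470],None,fx=3.4,fy=3.4,interpolation=cv2.INTER_CUBIC))
E
```

```text
t 18.45 pos [0.5041 0.1682 0.2807] yaw 109.62 r,delta [0.078  0.0206] tau 0.83 f [-9.8 -5.7  7.9] q7 1.21 f_tool [ -2.1 -11.2  -7.8]
```

View pics/s10.png

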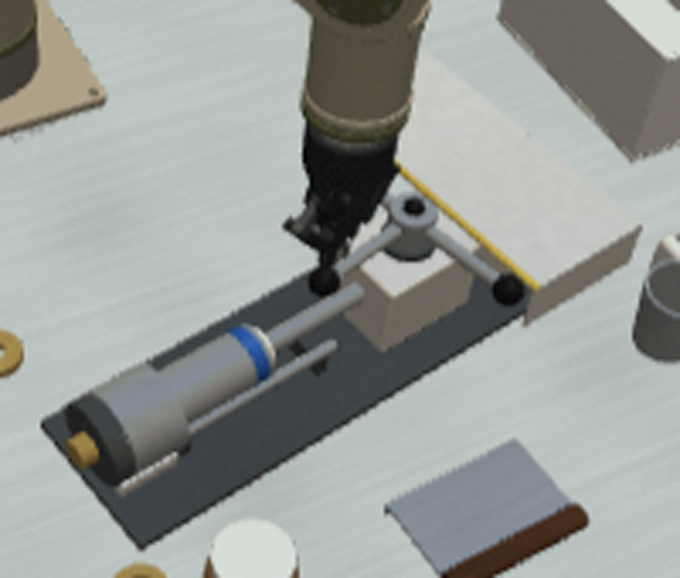

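The ram is on the tail and the canister is entering the head. The wheel has turned about 153° at 0.83 N m. From here I'll go slower.

>>> {"method": "jog_arm", "body": {
  "motion": [
    {"dp":[-0.0007,0.0035,0],"turn":-2.5,"grip":-1},
    {"dp":[-0.0013,0.007,0],"turn":-5,"grip":-1},
    {"dp":[-0.0017,0.0105,0],"turn":-7.5,"grip":-1},
    {"dp":[-0.002,0.014,0],"turn":-10,"grip":-1},
    {"dp":[-0.002,0.0175,0],"turn":-12.5,"grip":-1},
    {"dp":[-0.002,0.021,0],"turn":-15,"grip":-1}
  ]
}}

```text
time_s: 19.3
ee_pos: [0.5249, 0.1725, 0.2806]
ee_rot: [-1.463, -2.78, 0.008]
ft_force: [-7.2, -8.2, 5.7]
opening: -0.002
```

```bash
python3 - <<'E'
from h import *
wheel()
E
```

```text
t 19.30 pos [0.5249 0.1725 0.2806] yaw 124.48 r,delta [0.0782 0.0202] tau 0.77 f [-7.2 -8.2  5.7] q7 1.43 f_tool [ -2.7 -10.6  -5.7]
```

>>> {"method": "jog_arm", "body": {
  "motion": [
    {"dp":[-0.0007,0.0035,0],"turn":-2.5,"grip":-1},
    {"dp":[-0.0013,0.007,0],"turn":-5,"grip":-1},
    {"dp":[-0.0017,0.0105,0],"turn":-7.5,"grip":-1}
  ]
}}

```text
time_s: 19.68
ee_pos: [0.5349, 0.1767, 0.2806]
ee_rot: [1.279, 2.869, -0.008]
ft_force: [-6.8, -9.7, 5.4]
opening: -0.003
```

```bash
python3 - <<'E'
from h import *
wheel()
E
```

```text
t 19.68 pos [0.5349 0.1767 0.2806] yaw 131.94 r,delta [0.0785 0.0201] tau 0.86 f [-6.8 -9.7  5.4] q7 1.55 f_tool [ -2.7 -11.6  -5.4]
```

>>> {"method": "jog_arm", "body": {
  "motion": [
    {"dp":[-0.0007,0.0035,0],"turn":-2.5,"grip":-1},
    {"dp":[-0.0013,0.007,0],"turn":-5,"grip":-1}
  ]
}}

```text
time_s: 19.92
ee_pos: [0.5411, 0.1802, 0.2807]
ee_rot: [1.153, 2.922, -0.008]
ft_force: [-5.4, -10.6, 5.6]
opening: -0.002
```

```bash
python3 - <<'E'
from h import *
wheel()
E
```

```text
t 19.93 pos [0.5411 0.1802 0.2807] yaw 136.93 r,delta [0.0787 0.02  ] tau 0.83 f [ -5.4 -10.6   5.6] q7 1.62 f_tool [ -3.3 -11.4  -5.5]
```

>>> {"method": "jog_arm", "body": {
  "motion": [
    {"dp":[-0.0007,0.0035,0],"turn":-2.5,"grip":-1},
    {"dp":[-0.0013,0.007,0],"turn":-5,"grip":-1}
  ]
}}

```text
time_s: 20.18
ee_pos: [0.5471, 0.1842, 0.2807]
ee_rot: [1.025, 2.969, -0.009]
ft_force: [-3.9, -11.0, 4.9]
opening: 0.0
```

```bash
python3 - <<'E'
from h import *
wheel()
E
```

```text
t 20.18 pos [0.5471 0.1842 0.2807] yaw 141.90 r,delta [0.0789 0.0199] tau 0.80 f [ -3.9 -11.    4.9] q7 1.69 f_tool [ -3.7 -11.1  -4.8]
```

>>> {"method": "jog_arm", "body": {
  "motion": [
    {"dp":[-0.0007,0.0035,0],"turn":-2.5,"grip":-1},
    {"dp":[-0.0013,0.007,0],"turn":-5,"grip":-1}
  ]
}}

```text
time_s: 20.42
ee_pos: [0.5527, 0.1887, 0.2807]
ee_rot: [0.895, 3.011, -0.009]
ft_force: [-2.7, -11.6, 4.6]
opening: -0.001
```

```bash
python3 - <<'E'
from h import *
wheel()
E
```

```text
t 20.43 pos [0.5527 0.1887 0.2807] yaw 146.88 r,delta [0.0791 0.0198] tau 0.81 f [ -2.7 -11.6   4.6] q7 1.77 f_tool [ -4.1 -11.3  -4.6]
```

>>> {"method": "jog_arm", "body": {
  "motion": [
    {"dp":[-0.0007,0.0035,0],"turn":-2.5,"grip":-1},
    {"dp":[-0.0013,0.007,0],"turn":-5,"grip":-1}
  ]
}}

```text
time_s: 20.68
ee_pos: [0.5578, 0.1935, 0.2807]
ee_rot: [0.764, 3.046, -0.009]
ft_force: [-2.9, -12.7, 5.0]
opening: -0.002
```

```bash
python3 - <<'E'
from h import *
wheel()
c=camera("scene"); cv2.imwrite("pics/s11.png",cv2.resize(c["img"][100:270,270:470],None,fx=3.4,fy=3.4,interpolation=cv2.INTER_CUBIC))
E
```

```text
t 20.68 pos [0.5578 0.1935 0.2807] yaw 151.86 r,delta [0.0792 0.0199] tau 0.93 f [ -2.9 -12.7   5. ] q7 1.84 f_tool [ -3.5 -12.6  -4.9]
```

View pics/s11.png

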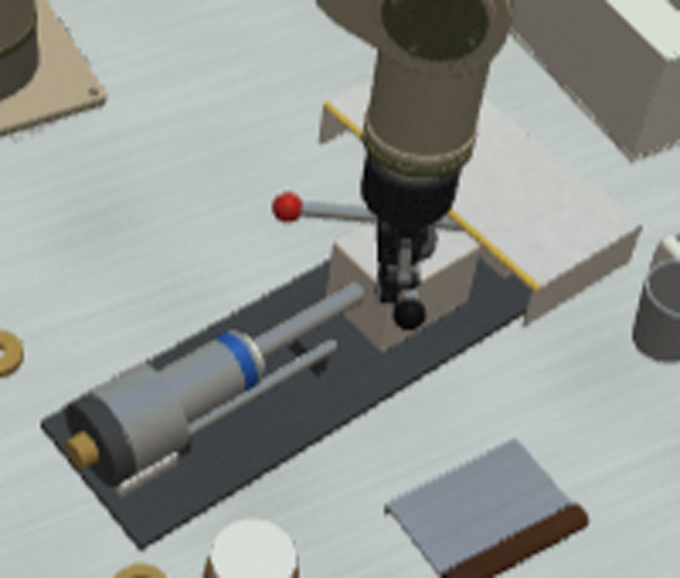

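>>> {"method": "jog_arm", "body": {
  "motion": [
    {"dp":[-0.0004,0.0018,0],"turn":-1.3,"grip":-1},
    {"dp":[-0.0007,0.0035,0],"turn":-2.5,"grip":-1}
  ]
}}

```text
time_s: 20.98
ee_pos: [0.5601, 0.196, 0.2807]
ee_rot: [0.699, 3.062, -0.01]
ft_force: [-2.4, -13.9, 6.1]
opening: 0.007
```

```bash
python3 - <<'E'
from h import *
wheel()
E
```

```text
t 20.98 pos [0.5601 0.196  0.2807] yaw 154.30 r,delta [0.0793 0.02  ] tau 1.00 f [ -2.4 -13.9   6.1] q7 1.88 f_tool [ -3.9 -13.6  -6. ]
```

The torque is rising on the expected spring slope of about 0.04 N m per degree (0.81, 0.93, 1.00). That puts the onset near yaw 149.5°, so the target is about 163° at 1.35 N m.

>>> {"method": "jog_arm", "body": {
  "motion": [
    {"dp":[-0.0004,0.0018,0],"turn":-1.3,"grip":-1},
    {"dp":[-0.0007,0.0035,0],"turn":-2.5,"grip":-1},
    {"dp":[-0.001,0.0052,0],"turn":-3.7,"grip":-1},
    {"dp":[-0.0013,0.007,0],"turn":-5,"grip":-1}
  ]
}}

```text
time_s: 21.48
ee_pos: [0.5644, 0.2013, 0.2807]
ee_rot: [0.565, 3.09, -0.012]
ft_force: [-2.9, -15.3, 6.5]
opening: 0.003
```

```bash
python3 - <<'E'
from h import *
wheel()
E
```

```text
t 21.48 pos [0.5644 0.2013 0.2807] yaw 159.27 r,delta [0.0795 0.0204] tau 1.17 f [ -2.9 -15.3   6.5] q7 1.95 f_tool [ -2.7 -15.4  -6.4]
```

>>> {"method": "jog_arm", "body": {
  "motion": [
    {"dp":[-0.0004,0.0018,0],"turn":-1.3,"grip":-1},
    {"dp":[-0.0007,0.0035,0],"turn":-2.5,"grip":-1},
    {"dp":[-0.001,0.0055,0],"turn":-3.9,"grip":-1}
  ]
}}

```text
time_s: 21.85
ee_pos: [0.5675, 0.2057, 0.2807]
ee_rot: [0.461, 3.107, -0.013]
ft_force: [-3.3, -18.5, 7.4]
opening: -0.004
```

```bash
python3 - <<'E'
from h import *
wheel()
E
```

```text
t 21.85 pos [0.5675 0.2057 0.2807] yaw 163.13 r,delta [0.0796 0.0206] tau 1.44 f [ -3.3 -18.5   7.4] q7 2.01 f_tool [ -2.2 -18.7  -7.2]
```

Both estimates agree on about 30 N: 33 N from the torque and 30 N from the angle past onset. I'll stop here, back off and lift clear.

>>> {"method": "jog_arm", "body": {
  "motion": [
    {"dp":[0,-0.004,0],"turn":0,"grip":-1},
    {"dp":[0,-0.01,0],"turn":0,"grip":-1},
    {"dp":[0,-0.01,-0.02],"turn":0,"grip":-1},
    {"dp":[0,-0.01,-0.06],"turn":0,"grip":-1},
    {"dp":[0,-0.01,-0.1],"turn":0,"grip":-1},
    {"dp":[0,-0.01,-0.12],"turn":0,"grip":-1},
    {"dp":[0,-0.01,-0.12],"turn":0,"grip":-1},
    {"dp":[0,-0.01,-0.12],"turn":0,"grip":-1}
  ]
}}

```text
time_s: 22.85
ee_pos: [0.5629, 0.2003, 0.3996]
ee_rot: [-0.453, -3.108, 0.001]
ft_force: [-0.5, -0.3, -0.2]
opening: -0.002
```

```bash
python3 - <<'E'
from h import *
wheel()
for n in("scene","top"):
    c=camera(n); cv2.imwrite(f"pics/{n}_end.png",c["img"])
    if n=="scene": cv2.imwrite("pics/se.png",cv2.resize(c["img"][100:350,110:490],None,fx=2.1,fy=2.1,interpolation=cv2.INTER_CUBIC))
E
```

```text
t 22.85 pos [0.5629 0.2003 0.3996] yaw 163.41 r,delta [0.0766 0.0274] tau 0.04 f [-0.5 -0.3 -0.2] q7 2.08 f_tool [ 0.4 -0.4  0.2]
```

View pics/se.png

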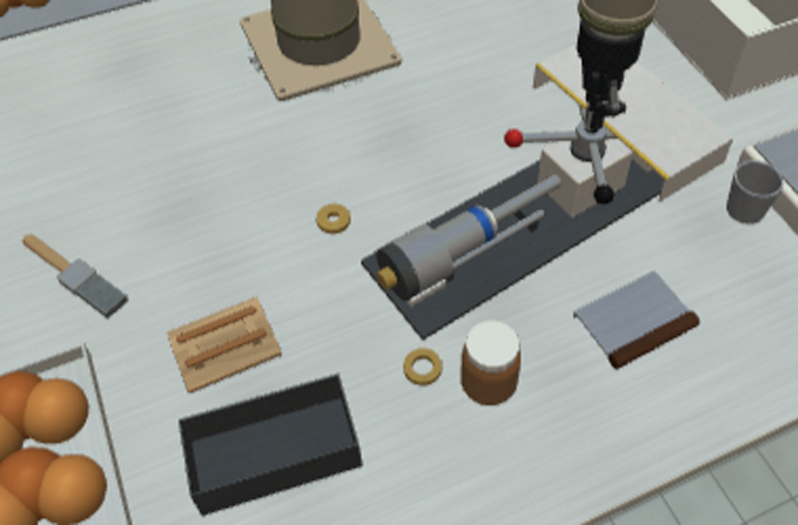

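The final view shows the canister in the head with the ram on its blue tail at (485,222). The rest is empty, the bystanders are where they were, and the arm is clear with no contact force. I'm handing in the job.

```bash
python3 -c "
from station import *
print(finish_job())"
```

```text
the job is handed in; nothing more can be done
None
```

The canister is clamped in the press head, with the seat springs pressed to about 30 N. I handed the job in at about 23 s of the 72 s allowed; no verdict was reported.

- **Loading:** I laid the canister in the cradle with its copper nose towards the head and let go. A picture showed it centred on the rails.
- **Pushing the wheel:** Two spokes, pushed one after the other, turned the wheel counterclockwise by about 206° (3.6 rad). The fingers stayed on the -y side of the guard edge.
- **Feeling the seat:** The wheel ran steadily at about 0.8 to 0.85 N m. It grew heavier after about 193° of turning, and I went on about 13.6° past that.
- **Final pressure:** By angle, the springs are pressed about 4.3 mm, or 30 N. The last torque reading, 1.44 N m, gives about 33 N. Both are inside the 14 to 46 N snug range.
- **Final checks:** The last picture shows the ram on the blue tail, the canister in the head and the other things where they were. The arm was clear, with about 0.6 N on the wrist sensor, which is noise level.

One check disagreed: before the second push, the spoke sat about 3° behind my estimate. I allowed for that on the approach. The seat estimate rests on the torque rise, so it is not affected.

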